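# Clear the tape roll off the print bed and lower the screen

## Robot

A 6-joint arm with a two-finger parallel gripper is mounted at the origin on the work surface. World frame = base frame: x ahead of the robot, y to its left, z up, the work surface at z = 0. Lengths are in m, angles in degrees, forces in N, time in s.
With the tool pointing down it reaches from about 0.325 to 0.775 m from the base axis. Payload 9.3 kg.
Tool frame: the origin (TCP) lies where the fingers leave the gripper's body, on its centre line; the fingertips stand 73 mm ahead of it and the grasp point (between the pads) lies ahead of it (grip_point_offset is the z of the grasp point in the tool frame, in m); z points along the fingers, y is the line along which they close (so a half turn about z gives the same grasp; the last joint's range is limited). The gripper opens to 85 mm and grips with 20 to 120 N. Pads are 22 mm wide; open, the fingers measure 114 mm over their backs; the gripper's body (76 mm by 85 mm) begins 54 mm behind the grasp point. The pads swing forward as they close: fully open they stand 13 mm farther back than shut.
Start: joints at [-84.546, 14.817, 1.232, 76.415, 0, 81.257], TCP at [0.135, -0.533, 0.304] pointing down, gripper open.
Joint ranges: [-174.27, 174.27], [-52.1, 104.24], [-59.71, 78.15], [-110.17, 111.67], [-87.03, 83.33], [-180, 180]. Speed limits (degrees/s): [127.2, 127.2, 159.86, 180, 180, 180].

## Interface

Orientations are given as [roll, pitch, yaw] about the fixed x, y, z axes, in that order (R = Rz(yaw) Ry(pitch) Rx(roll)).
In Python, from bench import movep, line_to, set_joints, gripper_open, gripper_close, wait, solve_ik, observe, get_image, calibration, PlanningError, close_job, grip_point_offset gives the robot as it stands. The module is installed in compiled form; this text tells all that it offers. Calls block until the motion is done:
- movep(position, orientation): joint-space move of the TCP to a pose.
- line_to(position, velocity=0.15, attitude=None, until_force=None): straight line of the TCP; attitude=None keeps the orientation; velocity is the mean speed in m/s. With until_force (N) it stops when the force on the tool has changed by that much, and returns True; else False.
- set_joints(angles): joint-space move.
- gripper_open() and gripper_close(): open the fingers fully, or close them until they stop; the grip force is fixed at half the most.
- wait(seconds).
- solve_ik(position, orientation): joint angles nearest the present ones, or None.
- observe(): the state.
- get_image(name): name is "scene" or "top"; returns (picture, depth): 480x640x3 uint8, red, green, blue; 480x640 float32, m along the optical axis (not along the pixel's ray), 0 where there is no reading.
- calibration(name): a dict with "K" (3x3 intrinsics, pixels), "k1" (the pictures are not rectified: a ray, as slopes to the right and down, at radius r is drawn at 1 + k1 r^2 times it, then the intrinsics apply), "rvec" (rotation vector, rad) and "tvec" (3), from world to camera coordinates, as OpenCV has them. Camera axes: x right, y down, z forward; pixel columns grow to the right and rows downward; lengths in m; the calibration is good to about 2 mm. A picture is of the moment at which its call begins. calibration takes no time and is no camera call.
A pose or a line that the arm cannot do raises PlanningError and nothing moves.
- close_job(): hands the job in; it is judged then, once.
The state is a dict: "t": time; "joints": joint angles; "qvel": joint speeds; "effort": joint torques, N m; "position": TCP position; "tcp_rot": TCP orientation; "ft_force": force on the tool from outside, world axes, zero at the start; "ft_torque": the same for the moment, N m; "finger_gap": opening from 0.0 (shut) to 1.0 (fully open); "finger_force": force on a finger pad.
Only numpy, scipy, OpenCV 4.12 (cv2) and the standard library are available. Lean on these libraries where they do the work, as an engineer would, in place of code of your own. Each camera call takes 0.05 s, during which the arm holds its last target. There are 200 camera calls.

## Task

A roll of masking tape has been left on the white blank under the raised screen of the bench printing press. Take the roll away and set it down flat in the empty tray without dropping it, then gently lower the screen by its handle or wooden frame, without letting anything press on the delicate mesh, until it is fully down over the blank, and let go. The blank must stay flat in its register stops, and the other things must be left where they are.

Things in the scene. Friction and masses are not known exactly. Their poses are not given: they have to be found in the camera images.
- press: Blue bench screen-printing press, fixed to the desk. Base plate 260 (own x) by 350 (own y) by 20 mm, with a dark steel print bed 220 by 210 mm centred 30 mm to own +y, its top 50 mm above the desk. A slotted blue column, 56 mm wide, 302 mm high, stands at own y = -150 mm. Origin: centre of the base's underside; own z up. The lowered screen reaches from the hinge to own +y.
- hinge (a point): Centre of the screen's hinge line, on the press (own y = -95 mm of the press, 69 mm above the desk); the hinge line runs along own x of the press.
- screen (a joint): Hinge angle of the screen, rad: 0 = fully down on its stop, level, its underside 4 mm above the blank; grows as the screen is raised (1.57 = upright, stop at 1.75). It starts about upright. The hinge is stiff: the screen stays at any angle it is left at, and takes about 1 to 4 N at the handle to lower.
- frame (a point): Centre of the screen's wooden frame, 122 mm from the hinge line. The frame is 240 mm wide (along the hinge) by 205 mm, 20 mm thick, rails 25 mm wide, from 20 to 225 mm out from the hinge line; the hinge line lies in its mid-plane. A steel clamp with two black knobs (standing 33 mm above the frame) holds its hinge-side rail. Own x along the hinge, own y away from it.
- handle (a point): Centre of the steel bow handle on the screen's free rail: a straight round bar of 10 mm diameter and 100 mm length parallel to the hinge, 265 mm from the hinge line and 40 mm out from the rail, in the frame's mid-plane. The gap between bar and rail is 35 mm; the bar can turn between the fingers.
- mesh: Green printing mesh, 190 by 155 mm, 2 mm thick, stretched inside the wooden frame at its underside; delicate; origin at its centre, 122 mm from the hinge line.
- nest (a point): Point on the print bed's top, 50 mm above the desk, where the centre of the blank's underside belongs; axes as the press. Two low brass stops lie along the blank's side towards the hinge and one along its side to own -x; the stops are 4 mm high, lower than the blank, about 1.5 mm clear of it.
- blank_center (a point): Centre of the white acrylic blank, 150 mm (x) by 100 mm (y) by 5 mm thick, 120 g, lying loose on the print bed within the stops; half-way up it.
- roll_center (a point): Centre (on the axis, half-way up) of the cream-coloured roll of masking tape that lies flat on the blank: a ring of 96 mm outer diameter, 76 mm bore (right through), wall 10 mm, 36 mm high, about 150 g; own z along its axis. At the start its centre is 18 mm above the blank's top.
- tray_in (a point): Centre of the inner floor of the empty grey tray (fixed to the desk), 170 by 170 mm outside, walls 4 mm thick and 30 mm high above the desk; the floor is 4 mm above the desk; own z up, own x and y along its sides.
- tool_tray_in (a point): Centre of the inner floor of the other, equal tray, which holds the squeegee and the ink knife; leave it alone.
- squeegee: Squeegee lying in the tool tray, 130 by 66 mm, 22 mm thick, wooden grip with rubber blade; origin under its centre; leave alone.
- knife: Ink knife lying in the tool tray, 138 mm long, 12 mm thick; origin under its middle; leave alone.
- ink_jar: White ink jar with a black cap, 72 mm diameter, 95 mm high, standing on the desk; origin at the centre of its underside; leave alone.
- case: Black hard spectacles case, 160 by 62 by 42 mm, lying on the desk to the robot's left of the trays; origin at the centre of its underside; leave alone.
Mind the look-alikes: they are no part of the job. Of the things shaped like the part that bears blank_center, the white one is meant.

How it is judged (in metres and radians):
On the way, in this order (a step that is already met when the one before it is completed fails the run):
1. the roll lies flat and released on the floor of the empty tray (horizontal distance between roll_center and tray_in below 0.05 m and z of roll_center in the frame of tray_in below 0.024 m and angle between the z axis of roll_center and the z axis of tray_in, either way round below 0.12 rad and contact force between roll and the fingers below 0.2 N), for 0.2 s.
2. the screen is fully down (value of joint screen below 0.03 rad), for 0.2 s.
At the end, for the whole second after the job is handed in: The roll lies flat and at rest on the floor of the empty tray (its centre within 50 mm of the tray's centre, tilt under 0.12 rad), the screen is fully down (hinge angle under 0.03 rad) and the blank lies flat in its stops (within 8 mm and 0.1 rad of its place) (horizontal distance between roll_center and tray_in below 0.05 m and z of roll_center in the frame of tray_in below 0.024 m and angle between the z axis of roll_center and the z axis of tray_in, either way round below 0.12 rad and linear speed of roll below 0.03 m/s and value of joint screen below 0.03 rad and horizontal distance between blank_center and nest below 0.008 m and angle between the x axis of blank_center and the x axis of nest, either way round below 0.1 rad and z of blank_center in the frame of nest below 0.005 m); the robot touches nothing.
It fails at once if the roll is dropped or thrown (it moves faster than 0.7 m/s while not touched by the fingers: a fall of about 25 mm) (linear speed of roll above 0.7 m/s and contact force between roll and the fingers below 0.05 N).
It fails at once if the screen is slammed (it comes down faster than 2 rad/s) (velocity of joint screen below -2 rad/s).
It fails at once if something presses on the mesh with more than 4 N (contact force between mesh and anything else above 4 N).
It fails at once if the squeegee, knife, ink jar or spectacles case is moved by more than 30 mm (distance of any of squeegee, knife, ink_jar, case from where it was at the start of the episode above 0.03 m).
It also fails if it takes over 64 s, if anything falls off the work surface, if the arm or the gripper's body presses on something with over 40 N, if the wrist force passes 120 N, or if a joint passes its speed limit or range.

## Working session

There is one attempt and no reset: what is moved stays moved. The work goes in short steps, each a Python script; the robot and the scene stay as the last script left them, time stands still between calls to the robot, and variables do not carry over. Pictures are saved under pics/ and viewed, at most 10 in all, crops included, and the job is handed in when it is done.

```bash
mkdir -p pics; cat > h.py <<'E'
import numpy as np, cv2
from bench import *
def cam(n):
    c=calibration(n); R=cv2.Rodrigues(np.array(c["rvec"],float))[0]; return np.array(c["K"],float),float(c["k1"]),R,np.array(c["tvec"],float).ravel()
def cloud(n,d):
    K,k1,R,t=cam(n); v,u=np.mgrid[0:480,0:640]
    p=np.stack([(u-K[0,2])/K[0,0],(v-K[1,2])/K[1,1]],-1); s=p.copy()
    for _ in range(8): s=p/(1+k1*(s**2).sum(-1,keepdims=True))
    P=np.concatenate([s,np.ones((480,640,1))],-1)*d[...,None]
    return (P-t)@R
E
python3 - <<'E'
from h import *
for n in("scene","top"):
    im,d=get_image(n); np.savez(n+".npz",im=im,d=d); cv2.imwrite(f"pics/{n}0.png",im[...,::-1])
    K,k1,R,t=cam(n); print(n,-R.T@t,R[2],k1,K[0,0])
print(observe()["t"],grip_point_offset)
E
```

```text
scene [1.4582419  0.02386036 1.1289199 ] [-0.64612198  0.03698381 -0.76233758] -0.12642427548085242 575.0250980850233
top [0.41219443 0.09115226 1.22925737] [ 1.03794544e-01 -2.41415058e-04 -9.94598730e-01] 0.004981392067118407 508.03444542254084
0.1 0.0539
```

View pics/scene0.png

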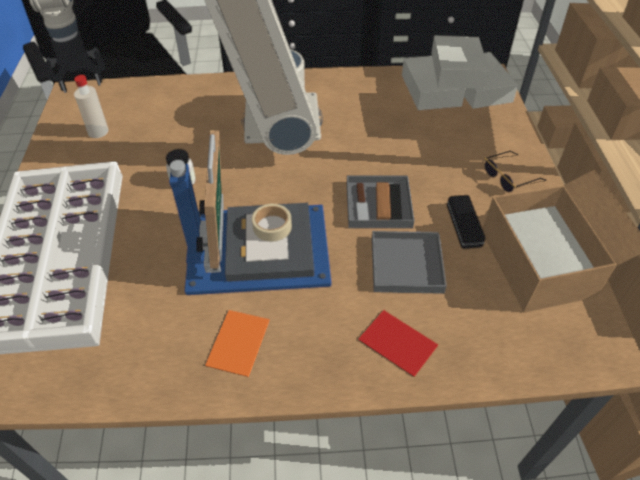

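View pics/top0.png

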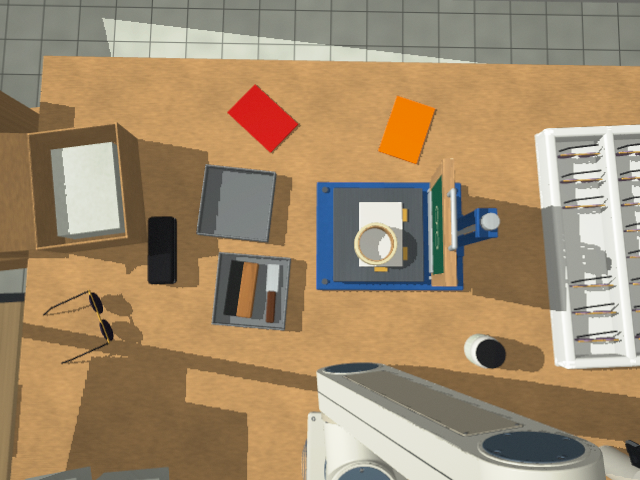

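The pictures agree. In top, the roll is at about (376,243), the blank at (381,234), the empty tray at (238,204), the tool tray at (252,290), and the upright screen at x≈430–455 with its handle at about (452,220). The hinge is on the robot's right (-y), so the screen lowers towards +y. Next I measure these.

```bash
python3 - <<'E'
from h import *
z=np.load("top.npz"); im,d=z["im"].astype(int),z["d"]; P=cloud("top",d); v,u=np.mgrid[0:480,0:640]
hsv=cv2.cvtColor(z["im"],cv2.COLOR_RGB2HSV)
def box(a,b,c,e): return (u>=a)&(u<=b)&(v>=c)&(v<=e)&(d>0)
def rect(m,name):
    q=P[m]; r=cv2.minAreaRect((q[:,:2]*1000).astype(np.float32)); print(name,m.sum(),np.round(r[0],1),np.round(r[1],1),round(r[2],1),"z",np.round(np.percentile(q[:,2],[5,50,95]),4))
m=box(345,410,215,275)&(abs(P[...,2]-.091)<.006)
q=P[m][:,:2]; c,r=cv2.minEnclosingCircle((q*1000).astype(np.float32)); print("roll",m.sum(),c,r,np.percentile(P[m][:,2],[5,50,95]))
rect(box(345,410,195,275)&(abs(P[...,2]-.055)<.004)&(im.min(-1)>150),"blank")
rect(box(190,285,155,250)&(abs(P[...,2]-.030)<.005)&(hsv[...,1]<70),"tray rim")
rect(box(200,300,247,335)&(abs(P[...,2]-.030)<.005)&(hsv[...,1]<70),"tool rim")
rect(box(310,432,175,295)&(abs(P[...,2]-.050)<.003)&(hsv[...,1]<110),"bed")
rect(box(310,475,175,300)&(abs(P[...,2]-.020)<.004)&(hsv[...,0]>100)&(hsv[...,0]<125)&(hsv[...,1]>120),"base")
for n in("top","scene"):
    z=np.load(n+".npz"); P=cloud(n,z["d"]); X,Y,Z=P[...,0],P[...,1],P[...,2]
    g=(z["d"]>0)&(X>.3)&(X<.8)&(Y>-.25)&(Y<.0)&(Z>.10)
    for lo in np.arange(.1,.38,.02):
        q=P[g&(Z>=lo)&(Z<lo+.02)]
        if len(q)>3: print(n,round(lo,2),len(q),"x",np.round(np.percentile(q[:,0],[2,50,98]),3),"y",np.round(np.percentile(q[:,1],[2,25,50,75,98]),3))
E
```

```text
roll 544 (508.27178955078125, -30.0363712310791) 47.946231842041016 [0.08683352 0.09038805 0.09364119]
blank 1907 [532.9 -45.9] [150.6 100.8] 0.5 z [0.0517 0.0548 0.0579]
tray rim 479 [604.8 298.3] [170.9 169.6] 84.8 z [0.0257 0.0296 0.0334]
tool rim 495 [396.1 255.6] [170.6 169.5] 86.4 z [0.0257 0.0294 0.033 ]
bed 4787 [532.8 -40.1] [218.6 209.5] 0.9 z [0.0475 0.0501 0.0527]
base 3392 [532.9 -71. ] [255.4 346.4] 1.1 z [0.0167 0.0197 0.0231]
top 0.1 274 x [0.428 0.534 0.641] y [-0.229 -0.152 -0.149 -0.148 -0.147]
top 0.12 201 x [0.425 0.536 0.646] y [-0.228 -0.152 -0.15  -0.149 -0.147]
top 0.14 217 x [0.42  0.532 0.646] y [-0.23  -0.202 -0.149 -0.147 -0.146]
top 0.16 223 x [0.425 0.533 0.646] y [-0.228 -0.202 -0.147 -0.146 -0.144]
top 0.18 244 x [0.422 0.537 0.647] y [-0.225 -0.202 -0.145 -0.144 -0.142]
top 0.2 244 x [0.422 0.527 0.646] y [-0.226 -0.202 -0.144 -0.142 -0.141]
top 0.22 244 x [0.422 0.525 0.643] y [-0.218 -0.2   -0.142 -0.141 -0.139]
top 0.24 245 x [0.425 0.531 0.649] y [-0.206 -0.141 -0.14  -0.139 -0.137]
top 0.26 477 x [0.424 0.526 0.637] y [-0.237 -0.214 -0.201 -0.13
[... 588 characters left out ...]
.204 -0.149 -0.145]
scene 0.18 244 x [0.436 0.563 0.657] y [-0.235 -0.216 -0.204 -0.147 -0.144]
scene 0.2 248 x [0.428 0.563 0.657] y [-0.236 -0.214 -0.203 -0.145 -0.142]
scene 0.22 259 x [0.45  0.563 0.657] y [-0.236 -0.215 -0.204 -0.144 -0.141]
scene 0.24 247 x [0.424 0.562 0.656] y [-0.235 -0.217 -0.158 -0.142 -0.139]
scene 0.26 305 x [0.462 0.563 0.657] y [-0.237 -0.219 -0.204 -0.143 -0.137]
scene 0.28 743 x [0.421 0.557 0.656] y [-0.234 -0.157 -0.146 -0.141 -0.136]
scene 0.3 168 x [0.485 0.54  0.59 ] y [-0.234 -0.225 -0.216 -0.15  -0.141]
scene 0.32 180 x [0.485 0.55  0.59 ] y [-0.149 -0.145 -0.143 -0.141 -0.138]
scene 0.34 14 x [0.494 0.517 0.583] y [-0.146 -0.145 -0.144 -0.143 -0.139]
```

```bash
python3 - <<'E'
from h import *
D=[180,0,0]
movep([.20,-.45,.46],D)
movep([.40,.02,.46],D)
movep([.508,.013,.24],D)
line_to([.508,.013,.138],.12)
gripper_close(); o=observe(); print(o["t"],o["finger_gap"],o["finger_force"])
line_to([.508,.013,.26],.12); o=observe(); print(o["t"],o["finger_gap"],o["finger_force"],o["ft_force"],o["ft_torque"])
for n in("top","scene"):
    im,d=get_image(n); np.savez(n+".npz",im=im,d=d); cv2.imwrite(f"pics/{n}1.png",im[...,::-1])
E
```

```text
5.375 0.11885923449620878 55.6515759578906
6.5417 0.11637585161050525 55.53356360178441 [-0.66903848  0.00782528 -2.44032293] [ 0.09218154 -0.02370132  0.00495408]
```

View pics/scene1.png

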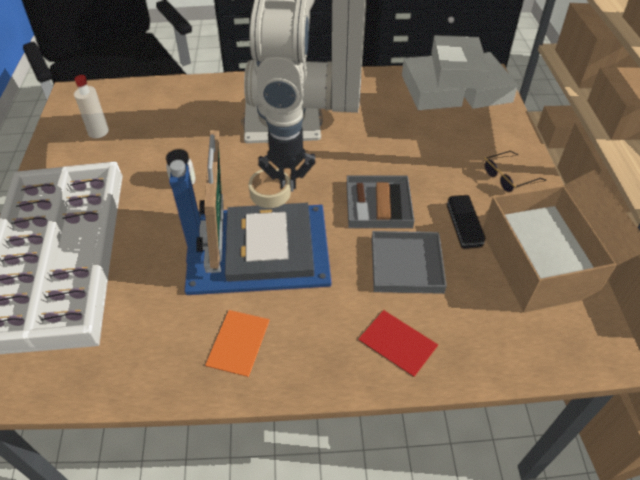

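The roll hangs level in the gripper at about (268,190), and the blank is still in place at (267,237). Next I place the roll.

```bash
python3 - <<'E'
from h import *
e=np.array([-.643,.766]); g=np.array([.605,.298])+.028*e
movep([*g,.24],[180,0,40])
line_to([*g,.10],.12)
print(line_to([*g,.085],.03,until_force=3),observe()["position"])
gripper_open(); wait(.3); line_to([*g,.26],.12)
movep([.48,.10,.46],[180,0,0])
o=observe(); print(o["t"],o["ft_force"])
for n in("top","scene"):
    im,d=get_image(n); np.savez(n+".npz",im=im,d=d); cv2.imwrite(f"pics/{n}2.png",im[...,::-1])
z=np.load("top.npz"); P=cloud("top",z["d"]); m=(z["d"]>0)&(abs(P[...,2]-.041)<.006)&(np.hypot(P[...,0]-.605,P[...,1]-.298)<.08)&(z["im"].min(-1)>110)
q=P[m]; print(m.sum(),cv2.minEnclosingCircle((q[:,:2]*1000).astype(np.float32)),np.linalg.lstsq(np.c_[q[:,:2],np.ones(len(q))],q[:,2],rcond=None)[0])
m=(z["d"]>0)&(abs(P[...,2]-.055)<.004)&(abs(P[...,0]-.533)<.1)&(abs(P[...,1]+.046)<.08)&(z["im"].min(-1)>150)
print(cv2.minAreaRect((P[m][:,:2]*1000).astype(np.float32)))
E
```

```text
True [0.58674449 0.319477   0.0872265 ]
17.0917 [ 0.51632014 -1.05806335  0.41961174]
266 ((615.3719482421875, 289.2199401855469), 48.056785583496094) [-0.00070526 -0.01419844  0.04476592]
((534.105712890625, -56.252716064453125), (148.56137084960938, 75.0462875366211), 0.268105685710907)
```

View pics/scene2.png

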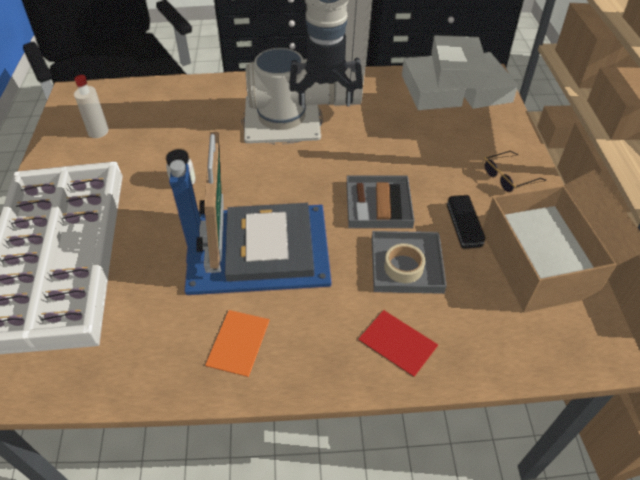

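The roll lies flat in the empty tray at about (405,262). Its measured centre is 14 mm from the tray's centre, and the blank looks undisturbed. Next comes the screen handle.

```bash
python3 - <<'E'
from h import *
x,hy,hz,L=.536,-.166,.069,.265
bar=lambda t:np.array([x,hy+L*np.cos(t),hz+L*np.sin(t)])
up=lambda t,h:bar(t)+[0,0,h]
D=[180,0,0]
b=bar(1.48); print(b)
movep(b+[0,0,.13],D); line_to(b+[0,0,.056],.1)
gripper_close(); o=observe(); print(o["t"],o["finger_gap"],o["finger_force"],o["ft_force"])
for t in np.arange(1.36,.74,-.12):
    line_to(up(t,.056),.12); o=observe(); print(round(t,2),np.round(o["ft_force"],1),o["finger_gap"])
gripper_open(); line_to(up(t,.13),.12); gripper_close()
o=observe(); print(o["t"],o["ft_force"])
im,d=get_image("scene"); cv2.imwrite("pics/scene3.png",im[...,::-1])
E
```

```text
[ 0.536      -0.14197202  0.33290842]
23.5833 0.08885766362608312 58.468472957611084 [ 0.59678318 -1.97782579  1.74351136]
1.36 [-4.1  3.9  4.9] 0.08964710631647115
1.24 [-6.7  5.5  6.9] 0.09256164515057884
1.12 [-5.4  5.   3.1] 0.0902113901002182
1.0 [-7.8  3.2  0.2] 0.09366366100744275
0.88 [-8.   2.1 -2.1] 0.08827779118087307
0.76 [-6.8 -0.8 -3.7] 0.0976122708355485
28.35 [ 0.66684199  0.19550424 -0.69046588]
```

View pics/scene3.png

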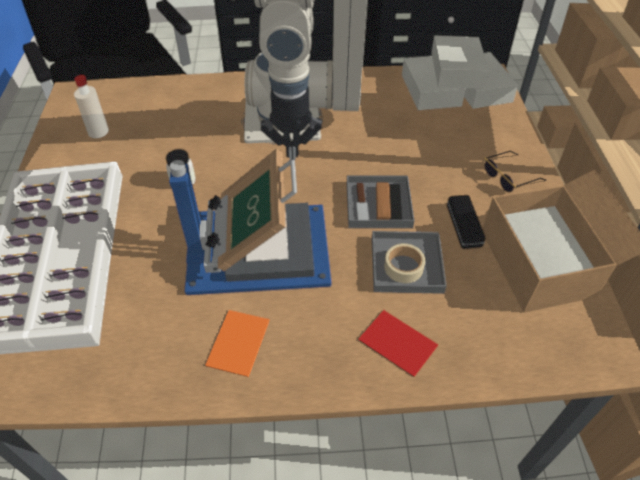

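The screen stays at about 0.76 rad, with its bar at about (289,178) directly under the closed fingers. Next I push it down with the fingertips on the bar.

```bash
python3 - <<'E'
from h import *
x,hy,hz,L=.536,-.166,.069,.265
up=lambda t,h:np.array([x,hy+L*np.cos(t),hz+L*np.sin(t)+h])
line_to(up(.76,.088),.1)
for t in np.arange(.70,.03,-.1):
    line_to(up(t,.077),.1); print(round(t,2),np.round(observe()["ft_force"],1))
print(line_to(up(-.03,.077),.03,until_force=12)); o=observe(); print(o["position"],np.round(o["ft_force"],1))
wait(.3); line_to(up(0,.20),.12); movep([.45,.15,.40],[180,0,0])
o=observe(); print(o["t"])
for n in("top","scene"):
    im,d=get_image(n); np.savez(n+".npz",im=im,d=d); cv2.imwrite(f"pics/{n}4.png",im[...,::-1])
z=np.load("scene.npz"); P=cloud("scene",z["d"]); hsv=cv2.cvtColor(z["im"],cv2.COLOR_RGB2HSV)
m=(z["d"]>0)&(P[...,2]>.055)&(P[...,2]<.1)&(abs(P[...,0]-.533)<.125)&(P[...,1]>-.12)&(P[...,1]<.07)
q=P[m]; print(m.sum(),np.linalg.lstsq(np.c_[q[:,:2]-[.533,-.166],np.ones(len(q))],q[:,2],rcond=None)[0])
w=m&(hsv[...,0]<25)&(hsv[...,1]>60); q=P[w]; print("wood",w.sum(),np.linalg.lstsq(np.c_[q[:,:2]-[.533,-.166],np.ones(len(q))],q[:,2],rcond=None)[0])
E
```

```text
0.7 [ 0.6  0.4 -0.2]
0.6 [-0.7  0.3  0.7]
0.5 [ 0.4  0.1 -0. ]
0.4 [-0.5 -0.2 -0.6]Traceback (most recent call last):
  File "<stdin>", line 6, in <module>
bench.PlanningError: the arm cannot follow that straight line within its joint ranges
```

```bash
python3 - <<'E'
from h import *
x,hy,hz,L=.536,-.166,.069,.265
up=lambda t,h:np.array([x,hy+L*np.cos(t),hz+L*np.sin(t)+h])
o=observe(); print(o["t"],o["joints"],o["position"],o["tcp_rot"])
for t in(.4,.3,.2,.1,0,-.03):
  for yaw in(0,90,-90): print(t,yaw,np.round(up(t,.077),3),solve_ik(up(t,.077),[180,0,yaw]))
im,d=get_image("scene"); cv2.imwrite("pics/scene5.png",cv2.resize(im[130:300,170:400,::-1],None,fx=3,fy=3))
E
```

```text
30.6167 [-5.96535144e-01  1.52499831e+01 -6.21643281e+00  6.85618212e+01
 -1.35407479e-02  1.79390718e+02] [0.53595176 0.07797177 0.24930128] [1.79986760e+02 2.83795401e-02 1.27467527e-02]
0.4 0 [0.536 0.078 0.249] [ -0.5903902   15.24330165  -6.2416332   68.51506514   0.
 179.4096098 ]
0.4 90 [0.536 0.078 0.249] [-0.5903902  15.24330165 -6.2416332  68.51506514  0.         89.4096098 ]
0.4 -90 [0.536 0.078 0.249] [ -0.5903902   15.24330165  -6.2416332   68.51506514   0.
 -90.5903902 ]
0.3 0 [0.536 0.087 0.224] [   0.38078934   16.16571358   -8.70704227   65.12724415    0.
 -179.61921066]
0.3 90 [0.536 0.087 0.224] [ 0.38078934 16.16571358 -8.70704227 65.12724415  0.         90.38078934]
0.3 -90 [0.536 0.087 0.224] [  0.38078934  16.16571358  -8.70704227  65.12724415   0.
 -89.61921066]
0.2 0 [0.536 0.094 0.199] [   1.07981146   17.22836862  -11.14320567   61.62842572    0.
 -178.92018854]
0.2 90 [0.536 0.094 0.199] [  1.07981146  17.22836862 -11.14320567  61.62842572   0.
  91.07981146]
0.2 -90 [0.536 0.094 0.199] [  1.07981146  17.22836862 -11.14320567  61.62842572   0.
 -88.9201885
[... 220 characters left out ...]
36 0.098 0.172] [  1.50125456  18.42411758 -13.52964864  58.04623379   0.
 -88.49874544]
0 0 [0.536 0.099 0.146] [   1.64206371   19.7442655   -15.84556743   54.41016707    0.
 -178.35793629]
0 90 [0.536 0.099 0.146] [  1.64206371  19.7442655  -15.84556743  54.41016707   0.
  91.64206371]
0 -90 [0.536 0.099 0.146] [  1.64206371  19.7442655  -15.84556743  54.41016707   0.
 -88.35793629]
-0.03 0 [0.536 0.099 0.138] [   1.62938426   20.1630368   -16.52343305   53.31353015    0.
 -178.37061574]
-0.03 90 [0.536 0.099 0.138] [  1.62938426  20.1630368  -16.52343305  53.31353015   0.
  91.62938426]
-0.03 -90 [0.536 0.099 0.138] [  1.62938426  20.1630368  -16.52343305  53.31353015   0.
 -88.37061574]
```

View pics/scene5.png

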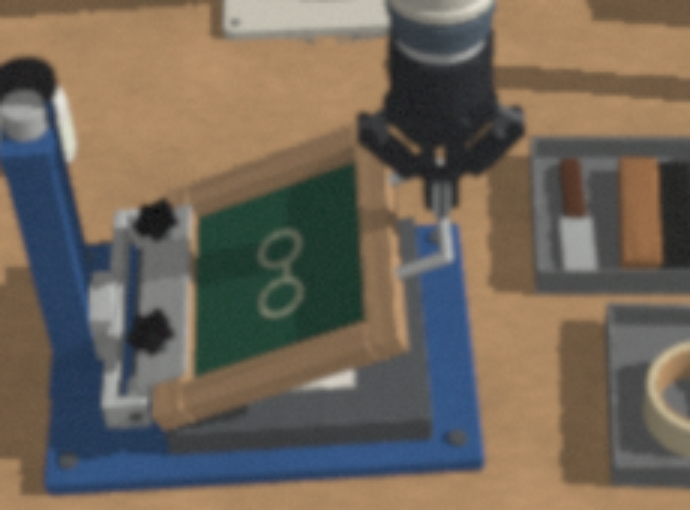

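The push works: the bar is under the fingertips and the screen is at about 0.4 rad. The planner refused only because joint 6 reached its limit, so I turn the tool 30° about its axis and go on.

```bash
python3 - <<'E'
from h import *
x,hy,hz,L=.536,-.166,.069,.265
up=lambda t,h:np.array([x,hy+L*np.cos(t),hz+L*np.sin(t)+h])
line_to(up(.4,.10),.1); movep(up(.4,.10),[180,0,30]); line_to(up(.4,.08),.1)
for t in np.arange(.3,.03,-.1):
    line_to(up(t,.077),.1); print(round(t,2),np.round(observe()["ft_force"],1))
print(line_to(up(-.04,.077),.03,until_force=12)); o=observe(); print(o["position"],np.round(o["ft_force"],1))
wait(.3); line_to(up(0,.20),.12); movep([.42,.20,.40],[180,0,30])
o=observe(); print(o["t"])
for n in("top","scene"):
    im,d=get_image(n); np.savez(n+".npz",im=im,d=d); cv2.imwrite(f"pics/{n}4.png",im[...,::-1])
    z=np.load(n+".npz"); P=cloud(n,z["d"]); hsv=cv2.cvtColor(z["im"],cv2.COLOR_RGB2HSV)
    m=(z["d"]>0)&(P[...,2]>.07)&(P[...,2]<.1)&(abs(P[...,0]-.533)<.125)&(P[...,1]>-.10)&(P[...,1]<.056)
    w=m&(hsv[...,0]<25)&(hsv[...,1]>60); q=P[w]; print("wood",w.sum(),np.linalg.lstsq(np.c_[q[:,:2]-[.533,-.166],np.ones(len(q))],q[:,2],rcond=None)[0])
E
```

```text
0.3 [-0.6 -0.2 -0.6]
0.2 [ 0.5 -0.8  0.5]
0.1 [0.5 0.2 0.4]
True
[0.53604615 0.09844771 0.14643553] [-2.4 -0.3  8.9]
36.4
wood 2276 [3.17054595e-05 8.71477612e-04 7.86653285e-02]
wood 1803 [-6.50815010e-05  8.34549800e-03  7.67676792e-02]
```

View pics/scene4.png

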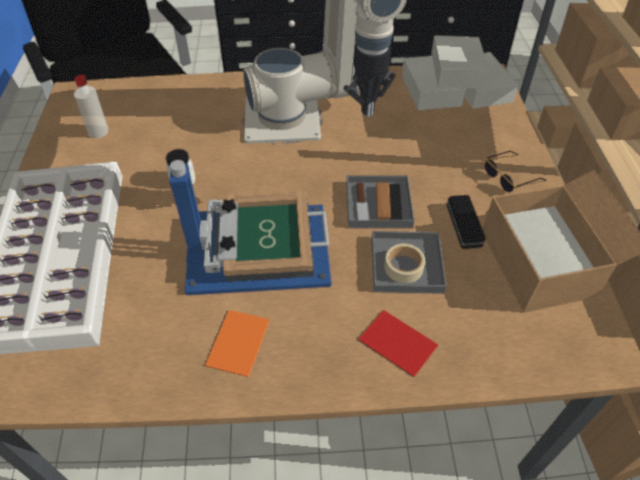

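The screen is down: its wood slope measures under 0.01 rad and the push met a firm stop. The roll is in the tray at (405,262), and the arm is clear.

```bash
python3 -c "
from bench import *
wait(.3); print(close_job())"
```

```text
the job is handed in; nothing more can be done
None
```

The roll lies flat in the empty tray about 14 mm off centre, the screen is fully down and released, and the job is handed in at about 37 s; the blank was in its stops when last seen before the screen covered it, and no verdict came back.

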